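Take the card reader off its stand

ROBOT

A 6-joint arm with a two-finger parallel gripper is mounted at the origin on the work surface. World frame = base frame: x ahead of the robot, y to its left, z up, the work surface at z = 0. Lengths are in mm, angles in rad, forces in N, time in s.
With the tool pointing down it reaches from about 275 to 750 mm from the base axis. Payload 10.2 kg.
Tool frame: the origin (TCP) lies midway between the tips of the shut fingers; the grasp point (between the pads) lies 19 mm behind it (ctrl.tcp_to_grasp is the z of the grasp point in the tool frame, in mm); z points along the fingers, y is the direction in which the jaws open and shut (so a half turn about z gives the same grasp; the last joint's range is limited). The gripper opens to 85 mm and grips with 20 to 120 N. Pads are 22 mm wide; open, the fingers measure 114 mm over their backs; the gripper's body (76 mm by 85 mm) begins 54 mm behind the grasp point. The pads swing forward as they close: fully open they stand 13 mm farther back than shut.
Start: joints at [1.113, 0.313, 1.498, -0, 1.331, -0.223], TCP at [122.153, 510.597, 231.294] pointing down, gripper open.
Joint ranges: [-2.94, 2.94], [-0.97, 2.17], [0.19, 2.56], [-1.23, 4.37], [0.02, 3.11], [-2.88, 2.88]. Speed limits (rad/s): [2.39, 2.39, 3.01, 3.14, 3.14, 3.14].

INTERFACE

Orientations are given as a unit quaternion [w, x, y, z].
In Python, from rig import sensors, capture, order, ctrl gives the robot as it stands. The module is installed in compiled form; this text tells all that it offers.
- The arm moves only by the tool play_rows, never from a script. Its argument "deltas" is a list of rows, each a list of 7 numbers: the shift along the world's x, y, z in units of 40 mm (1.0 is 40 mm), then the turn, a rotation vector about the world's x, y, z in units of 6 degrees (1.0 is 6 degrees), then the opening, from -1 (shut) to 1 (fully open). A call has 1 to 8 rows; each row shifts and turns the commanded pose from where the row before left it; what a row does not reach is not made up. A row lasts 1/12 s, in which the tool goes at most 41.7 mm and 7.16 degrees, less where a joint would pass 70% of its speed; a pose out of reach is approached as far as the arm can. A call is refused whole if a number of a shift passes 1 or a number of a turn 1, either way. A call with a gripper value outside its range is refused whole. The fingers move at their own pace and stop on an object; "squeeze" is the grip in N (left out, the last holds). Time passes only in rows, so rows that do not move let the fingers close. It gives the time, the measured TCP pose, the force and the opening at its end, in the units of the state.
- sensors.sense(): the state, without advancing time (a new reading comes with each control period).
- capture(name): name is "side" or "top" or "wrist"; returns a dict with "pixels" (384x512x3 uint8, red, green, blue), "z_map" (384x512 float32, mm along the optical axis (not along the pixel's ray), 0 where there is no reading), "fx", "fy", "cx", "cy" (pixels), "eye" and "rotation" of the camera in the world; the wrist camera has in their place "tool_from_camera" (4x4, takes a point from camera to tool coordinates, whose origin is the TCP and whose axes are the flange's). Camera axes: x right, y down, z forward; pixel columns grow to the right and rows downward; lengths in mm; the calibration is good to about 2 mm. A picture is of the moment at which its call begins: read the wrist's pose just before it.
- order.finish_job(): hands the job in, once; it reports no verdict.
The state is a dict: "time_s": time; "joints": joint angles; "dq": joint speeds; "tau": joint torques, N m; "eef_pos": TCP position; "ee_rot": TCP orientation; "force": force on the tool from outside, world axes, zero at the start; "wrist_torque": the same for the moment, N m; "grip_width": opening from 0.0 (shut) to 1.0 (fully open).
Only numpy, scipy, OpenCV 4.12 (cv2) and the standard library are available. Lean on these libraries where they do the work, as an engineer would, in place of code of your own. Each camera call takes 0.05 s, during which the arm holds its last target. There are 200 camera calls.

TASK

Take the card reader off its sloping stand: it hangs on two headed studs, so push it up the slope until the wide ends of its keyhole slots are over the stud heads, then lift it off. Lay it gently, face up and flat, in the middle of the black counter mat without letting it drop, and leave the bottles and other things on the counter where they are.

Things in the scene. Friction and masses are not known exactly. Their poses are not given: they have to be found in the camera images.
- reader_mid (a point): Centre of the card reader: white plastic box 140 mm long (its x), 60 wide (y), 32 thick (z), about 0.3 kg, screen at one end, grey and coloured keys at the other. +x runs along it from key end to screen end (up the slope while hung), +z out of its face. Sides and ends are flat: push it by its key end, grip it across its 60 mm width. Hung at the start, this point is at (0, 0, 16 mm) in head.
- key_end (a point): Middle of the reader's flat key-end face (60 x 32 mm), the lower end while it hangs, 70 mm along -x from reader_mid. Pushed here up the slope (3 to 15 N), the reader slides on its plate and, as the rubber is grippy, stays where it is left.
- slots (a point): Middle of the reader's back, which is hollow and has two keyhole slots along x on its middle line: narrow (8 mm) towards the screen end, wide (17 x 22 mm) towards the key end. Hung at the start, the studs are in the narrow ends. Slid up the slope by 15 to 23 mm (aim at 19; it stops hard at 27) the stud heads fit through the wide ends and it lifts off along head z.
- head: Head plate of the stand, fixed: dark steel 130 x 42 mm with black rubber facing, its centre 125 mm above the counter, sloping 30 degrees and rising away from the robot, on a column 34 mm wide and a foot 130 x 110 x 8 mm. Origin: middle of the facing under the reader. +x up the slope, +y across, level, +z square out of the plate. Being narrower than the reader, it lets fingers reach past the reader's back.
- studs (a point): Midway between the two steel studs on the head plate, on the facing. They stand at x = -32 and +32 mm in head; shank 5.5 mm, head 13 mm across and 3 mm thick; they reach 7.2 mm into the reader's back.
- mat_mid (a point): Centre of the top surface of the flat black rubber counter mat with a thin orange border line, 180 mm (its x) by 220 mm (its y), 4 mm thick, fixed. z points up.
- juice: Bystander: tall amber juice bottle, diameter 86 mm, 285 mm high. Origin: centre of its underside.
- beer: Bystander: dark beer bottle, diameter 68 mm, 255 mm high. Origin: centre of its underside.
- syrup: Bystander: small red swing-top bottle, diameter 54 mm, 165 mm high. Origin: centre of its underside.
- opener: Bystander: flat bottle opener with a wooden grip lying on the counter, 155 mm long (its x), 36 mm wide, 9 mm thick. Origin: on the counter near its middle.
- capdish: Bystander: white dish of bottle caps, diameter 90 mm, 22 mm high. Origin: centre of its underside.
- paper_roll: Bystander: upright white roll of receipt paper, diameter 56 mm, 57 mm high. Origin: centre of its underside.
- pencup: Bystander: blue mug, diameter 76 mm, 100 mm high. Origin: centre of its underside.
Things that resemble listed ones, but are neither listed nor needed, are in the scene too. What is shaped like the part that bears reader_mid but brown or red is not meant.

How it is judged (in metres and radians):
On the way, in this order (a step that is already met when the one before it is completed fails the run):
1. the reader is slid up its slots to the wide ends, still lying on the plate (x of reader_mid in the frame of head above 0.0125 m and z of reader_mid in the frame of head below 0.021 m), for 0.05 s.
2. the reader is lifted free of the stud heads (z of reader_mid in the frame of head above 0.045 m), for 0.05 s.
At the end, for the whole second after the job is handed in: The reader lies still, face up and flat (within 7 degrees) on the mat, its centre within 50 mm of the mat's centre (horizontal distance between reader_mid and mat_mid below 0.05 m and z of reader_mid in the frame of mat_mid between 0.01 and 0.022 m and angle between reader_mid's own z axis and vertical below 0.12 rad and linear speed of reader below 0.02 m/s); the robot touches nothing.
It fails at once if the reader dropped: it moves faster than 0.6 m/s with no finger on it (linear speed of reader above 0.6 m/s and contact force between the fingers and reader below 0.05 N).
It fails at once if a bystander pushed by more than 40 mm or tipped over (distance of any of juice, beer, syrup, opener, capdish, paper_roll, pencup from where it was at the start of the episode above 0.04 m or angle between any of juice, beer, syrup, opener, capdish, paper_roll, pencup's own z axis and vertical above 0.6 rad).
It also fails if it takes over 54 s, if anything falls off the work surface, if the arm or the gripper's body presses on something with over 40 N, if the wrist force passes 120 N, or if a joint passes its speed limit or range.

## Working session

There is one attempt and no reset: what is moved stays moved. The work goes in short steps, Python scripts to look and compute and a tool call to move; the robot and the scene stay as the last step left them, time stands still between calls to the robot, and variables do not carry over. Pictures are saved under pics/ and viewed, about 8 in all and at most 12, crops included, and the job is handed in when it is done.

Besides the shell and the picture viewer there is one more tool, called after "Emit:" by a JSON object that holds its "method" and its "body", one argument or row to a line. play_rows: Moves the arm, as the interface text tells. Its arguments: {"type":"object","properties":{"deltas":{"type":"array","items":{"type":"array","items":{"type":"number"}}},"squeeze":{"type":"number"}},"required":["deltas"]}

```bash
mkdir -p pics
cat > h.py <<'E'
import numpy as np, cv2
from rig import sensors, capture, order, ctrl
from scipy.spatial.transform import Rotation as R
def q2R(q): return R.from_quat([q[1],q[2],q[3],q[0]]).as_matrix()
def cam(name):
    s=sensors.sense(); c=capture(name)
    if name=='wrist':
        T=np.array(c['tool_from_camera']); Rt=q2R(s['ee_rot'])
        c['rotation']=Rt@T[:3,:3]; c['eye']=np.array(s['eef_pos'])+Rt@T[:3,3]
    c['rotation']=np.array(c['rotation']).reshape(3,3); c['eye']=np.array(c['eye'])
    return c
def cloud(c):
    z=c['z_map']; v,u=np.mgrid[:z.shape[0],:z.shape[1]]
    P=np.stack([(u-c['cx'])/c['fx']*z,(v-c['cy'])/c['fy']*z,z],-1)
    return P@c['rotation'].T+c['eye']
def save(n,img,k=1):
    cv2.imwrite('pics/'+n,cv2.resize(img[:,:,::-1],None,fx=k,fy=k,interpolation=cv2.INTER_CUBIC))
E
python3 - <<'E'
from h import *
s=sensors.sense(); print(s['time_s'],s['eef_pos'],s['ee_rot'],s['grip_width'],s['force'],ctrl.tcp_to_grasp)
for n in('side','top'):
    c=cam(n); save(n+'0.png',c['pixels'],1.5); np.save(n+'_cloud.npy',cloud(c)); np.save(n+'_px.npy',c['pixels'])
    print(n,c['eye'],c['rotation'].round(3).tolist(),c['fx'])
E
```

```text
0.0 [122.00987644 510.36220089 230.70628725] [-2.42646874e-04  1.17118974e-01  9.93117665e-01 -6.24620173e-04] 1.0005184289726659 [-0.29767864  0.08635179 -0.2074469 ] -18.700000000000003Traceback (most recent call last):
  File "<stdin>", line 4, in <module>
  File "h.py", line 10, in cam
    c['rotation']=np.array(c['rotation']).reshape(3,3); c['eye']=np.array(c['eye'])
                  ~~~~~~~~~~~~~~~~~~~~~~~~~~~~~~~^^^^^
ValueError: cannot reshape array of size 4 into shape (3,3)
```

Rotation is a quaternion.

```bash
sed -i "s/c\['rotation'\]=np.array(c\['rotation'\]).reshape(3,3);/c['rotation']=np.array(c['rotation']) if np.size(c['rotation'])==9 else q2R(c['rotation']);/" h.py
python3 - <<'E'
from h import *
for n in('side','top'):
    c=cam(n); save(n+'0.png',c['pixels'],1.5); np.save(n+'_cloud.npy',cloud(c)); np.save(n+'_px.npy',c['pixels'])
    print(n,c['eye'],c['rotation'].round(3).tolist(),c['fx'])
E
```

```text
side [  -24.27979877 -1130.46861437  1178.20506573] [[0.882, -0.303, 0.361], [-0.471, -0.562, 0.68], [-0.003, -0.77, -0.638]] 458.53731725361047
top [ 356.92765369    2.88485573 1238.48408669] [[-0.007, -0.983, 0.184], [-1.0, 0.008, 0.002], [-0.004, -0.184, -0.983]] 354.46778474618225
```

View pics/side0.png

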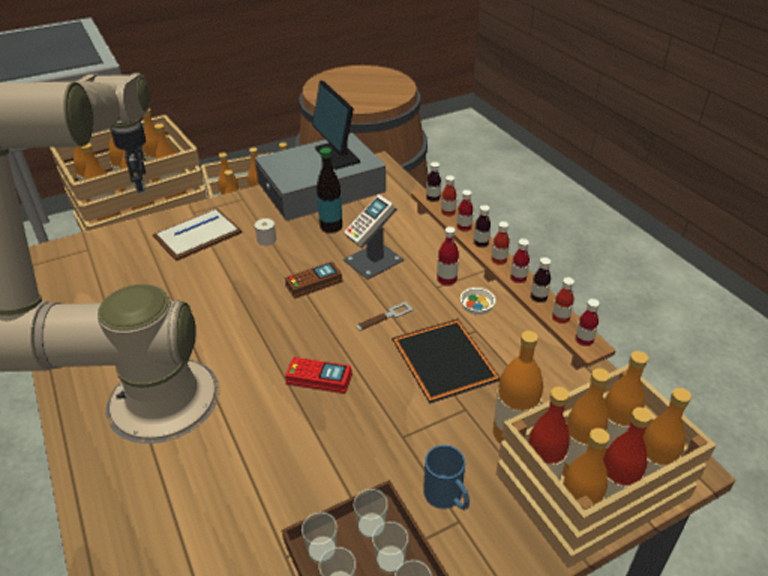

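View pics/top0.png

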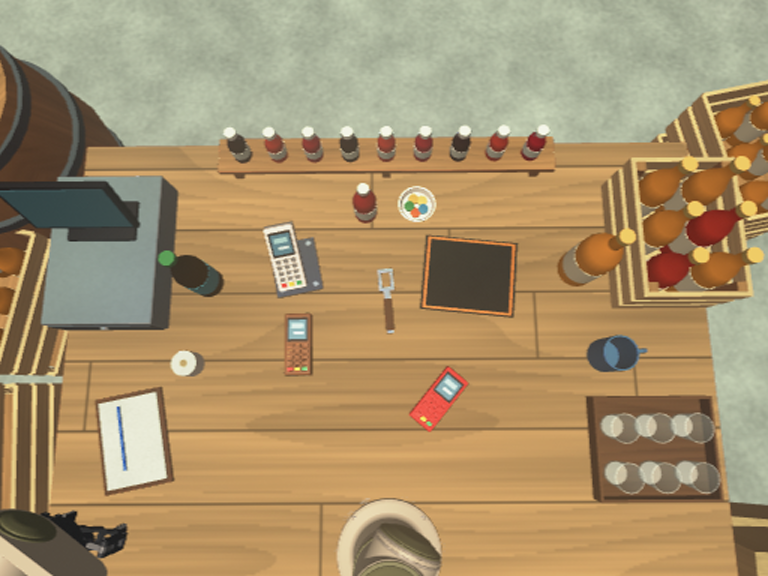

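The side view shows the white reader hung on its stand at (370,220), a brown look-alike lying at (313,278) and a red one at (318,373). In the top view they are at (284,258), (298,345) and (440,398). The white one on the sloping stand fits the description. The mat is at (470,275) in the top view. Next I measure the reader and mat and view one enlarged crop.

Run:
```python
from h import *
def rep(n,box):
    P=np.load(n+'_cloud.npy'); px=np.load(n+'_px.npy')
    u0,u1,v0,v1=[int(b/1.5) for b in box]
    Q=P[v0:v1,u0:u1].reshape(-1,3); C=px[v0:v1,u0:u1].reshape(-1,3).astype(int)
    return Q,C
for n,box in (('top',(250,335,210,310)),('side',(335,405,185,255))):
    Q,C=rep(n,box)
    m=(Q[:,2]>85)&(Q[:,2]<200); Q,C=Q[m],C[m]
    # face plane: points near the upper cloud, RANSAC
    rng=np.random.default_rng(0);best=None
    for _ in range(500):
        a=Q[rng.choice(len(Q),3,False)]; nn=np.cross(a[1]-a[0],a[2]-a[0]); L=np.linalg.norm(nn)
        if L<50: continue
        nn/=L; nn*=np.sign(nn[2]); i=abs((Q-a[0])@nn)<1.5
        if nn[2]>.7 and (best is None or i.sum()>best.sum()): best=i
    F=Q[best]; c=F.mean(0); nn=np.linalg.svd(F-c)[2][2]; nn*=np.sign(nn[2])
    F=Q[abs((Q-c)@nn)<4]
    y=np.cross(nn,[1,0,0]) ; y=np.cross(nn,np.cross([0,0,1],nn)); up=np.cross(y,nn) 
    up=np.array([0,0,1])-nn*nn[2]; up/=np.linalg.norm(up); yy=np.cross(nn,up)
    r=cv2.minAreaRect(np.c_[(F-c)@up,(F-c)@yy].astype(np.float32))
    ctr=c+up*r[0][0]+yy*r[0][1]
    print(n,len(F),'normal',nn.round(3),'tilt',np.degrees(np.arccos(nn[2])).round(1),'up az',np.degrees(np.arctan2(up[1],up[0])).round(1),'rect',r,'face ctr',ctr.round(1))
    print('  reader_mid',(ctr-16*nn).round(1))
Q,C=rep('top',(415,525,228,325))
m=(abs(Q[:,2]-4)<6)&(C[:,0]>150)&(C[:,0]>C[:,2]+90)&(C[:,1]<150)
d=(C.max(1)<75)&(abs(Q[:,2])<10)
r=cv2.minAreaRect(Q[d][:,:2].astype(np.float32)); print('mat',r,Q[d].mean(0),m.sum())
P=np.load('top_cloud.npy')
for k,(u,v) in dict(beer=(197,275),syrup=(364,203),dish=(417,203),opener=(388,300),wall=(160,250),shelf=(240,168)).items():
    u,v=int(u/1.5),int(v/1.5); q=P[v-8:v+8,u-8:u+8].reshape(-1,3); q=q[q[:,2]>4]; print(k,np.median(q,0).round(),q[:,2].max().round())
c=cam('side'); save('crop1.png',c['pixels'][110:195,205:290],7)
```

```text
top 737 normal [-0.478 -0.116  0.871] tilt 29.4 up az 13.7 rect ((-4.1647491455078125, -0.2558250427246094), (59.53420639038086, 139.19229125976562), 88.15379333496094) face ctr [618.1 212.7 152.4]
  reader_mid [625.8 214.6 138.5]
side 287 normal [-0.502 -0.117  0.857] tilt 31.0 up az 13.1 rect ((-1.7081069946289062, 0.29399871826171875), (64.67853546142578, 138.12294006347656), 88.13314056396484) face ctr [616.  209.8 151.6]
  reader_mid [624.  211.6 137.9]
mat ((609.9468994140625, -193.98104858398438), (189.72886657714844, 159.15533447265625), 84.1880111694336) [ 609.12828467 -196.76834458    2.79775731] 827
beer [585. 397. 155.] 1238.0
syrup [755.  49. 109.] 166.0
dish [788. -72.  11.] 1238.0
opener [550.  -4.   7.] 13.0
wall [659. 510.  98.] 1238.0
shelf [870. 348.  54.] 1238.0
```

View pics/crop1.png

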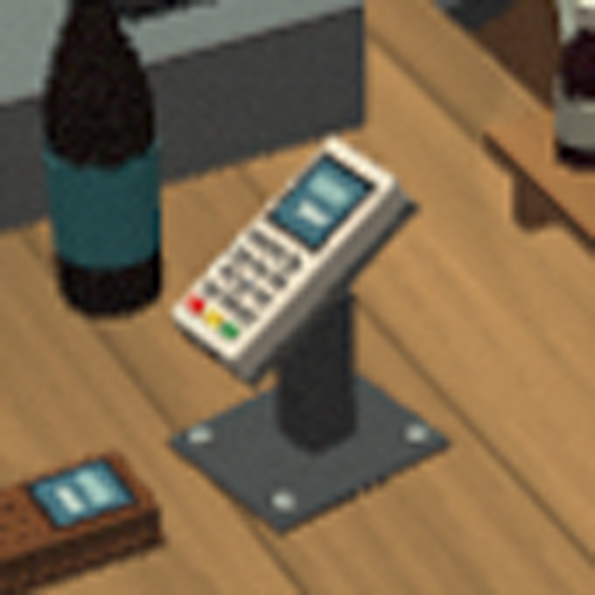

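The crop confirms the target: the white reader on the stand, keys at its lower end, plate behind it. I move to a pre-pose out along its normal, yawing and then tilting the tool.

Emit:
{"method": "play_rows", "body": {
  "deltas": [
    [0.66,-0.49,0.1,0,0,0.54,1],
    [0.66,-0.49,0.1,0,0,0.54,1],
    [0.66,-0.49,0.1,0,0,0.54,1],
    [0.66,-0.49,0.1,0,0,0.54,1],
    [0.66,-0.49,0.1,0,0,0.54,1],
    [0.66,-0.49,0.1,0,0,0.54,1],
    [0.66,-0.49,0.1,0,0,0.54,1],
    [0.66,-0.49,0.1,0,0,0.54,1]
  ]
}}

```text
time_s: 0.87
eef_pos: [334.4, 352.6, 263.5]
ee_rot: [-0.0, -0.11, 0.994, 0.0]
force: [-0.1, 0.7, -0.8]
grip_width: 0.998
```

Emit:
{"method": "play_rows", "body": {
  "deltas": [
    [0.66,-0.49,0.1,0.14,-0.61,0,1],
    [0.66,-0.49,0.1,0.14,-0.61,0,1],
    [0.66,-0.49,0.1,0.14,-0.61,0,1],
    [0.66,-0.49,0.1,0.14,-0.61,0,1],
    [0.66,-0.49,0.1,0.14,-0.61,0,1],
    [0.66,-0.49,0.1,0.14,-0.61,0,1],
    [0.66,-0.49,0.1,0.14,-0.61,0,1],
    [0.66,-0.49,0.1,0.14,-0.61,0,1]
  ]
}}

```text
time_s: 1.53
eef_pos: [545.6, 195.7, 295.7]
ee_rot: [0.259, -0.105, 0.96, 0.03]
force: [0.1, 0.8, 0.4]
grip_width: 1.002
```

Emit:
{"method": "play_rows", "body": {
  "deltas": [
    [0,0,0,0,0,0,1],
    [0,0,0,0,0,0,1]
  ]
}}

```text
time_s: 1.7
eef_pos: [544.8, 195.9, 294.8]
ee_rot: [0.257, -0.104, 0.96, 0.03]
force: [0.2, 0.3, 1.0]
grip_width: 1.0
```

```bash
cat > look.py <<'E'
from h import *
# fit the white reader face in the wrist view (or any)
def face(n='wrist',seed=(622,212,150),rad=95,zmin=60):
    c=cam(n); P=cloud(c).reshape(-1,3); C=c['pixels'].reshape(-1,3).astype(int)
    ok=(c['z_map'].reshape(-1)>0)&(np.linalg.norm(P-np.array(seed),axis=1)<rad)&(P[:,2]>zmin)
    Q=P[ok]; rng=np.random.default_rng(0); best=None
    for _ in range(400):
        a=Q[rng.choice(len(Q),3,False)]; nn=np.cross(a[1]-a[0],a[2]-a[0]); L=np.linalg.norm(nn)
        if L<100: continue
        nn/=L; i=abs((Q-a[0])@nn)<1.5
        if abs(nn[2])>.7 and (best is None or i.sum()>best.sum()): best=i
    F=Q[best]; c0=F.mean(0); nn=np.linalg.svd(F-c0,full_matrices=False)[2][2]; nn*=np.sign(nn[2])
    F=Q[abs((Q-c0)@nn)<2.5]
    up=np.array([1,.2,0]); up=up-nn*(nn@up); up/=np.linalg.norm(up); yy=np.cross(nn,up)
    r=cv2.minAreaRect(np.c_[(F-c0)@up,(F-c0)@yy].astype(np.float32))
    b=cv2.boxPoints(r); ctr=c0+up*r[0][0]+yy*r[0][1]
    e=[b[1]-b[0],b[2]-b[1]]; l=max(e,key=np.linalg.norm); l=l/np.linalg.norm(l); l*=np.sign(l[0]); ax=up*l[0]+yy*l[1]
    print(n,len(F),'n',nn.round(3),'tilt',np.degrees(np.arccos(nn[2])).round(1),'n-az',np.degrees(np.arctan2(-nn[1],-nn[0])).round(1),
      'x axis',ax.round(3),'az',np.degrees(np.arctan2(ax[1],ax[0])).round(1),'size',np.round(r[1],1),'mid',(ctr-16*nn).round(1))
    return c,ctr-16*nn,ax,nn
E
python3 - <<'E'
from look import *
c,*_=face(); save('w1.png',c['pixels'],1.5)
s=sensors.sense(); M=q2R(s['ee_rot']); print(M.round(3).tolist(),s['eef_pos'])
E
```

```text
wrist 7335 n [-0.49  -0.099  0.866] tilt 30.0 n-az 11.4 x axis [0.848 0.175 0.5  ] az 11.7 size [137.7  58.8] mid [625.9 214.1 139.3]
[[-0.846, -0.216, 0.487], [-0.185, 0.976, 0.112], [-0.499, 0.004, -0.866]] [544.32022188 196.78593229 294.99023311]
```

View pics/w1.png

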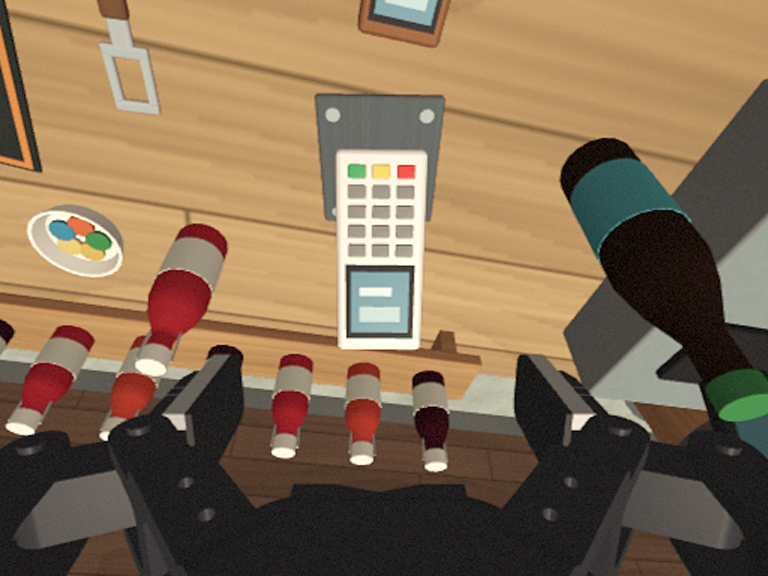

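The wrist view shows the reader squarely below at (380,250), keys towards the top of the picture and both fingers clear. I fix the yaw and descend along the plate normal.

Emit:
{"method": "play_rows", "body": {
  "deltas": [
    [0.28,0.06,-0.53,0,0,-0.18,1],
    [0.28,0.06,-0.53,0,0,0,1],
    [0.28,0.06,-0.53,0,0,0,1],
    [0.28,0.06,-0.53,0,0,0,1],
    [0.28,0.06,-0.53,0,0,0,1],
    [0.28,0.06,-0.53,0,0,0,1],
    [0.28,0.06,-0.53,0,0,0,1],
    [0,0,0,0,0,0,1]
  ]
}}

```text
time_s: 2.42
eef_pos: [621.7, 214.8, 142.2]
ee_rot: [0.254, -0.097, 0.962, 0.028]
force: [-0.7, 0.0, -0.7]
grip_width: 0.998
```

Run:
```python
from look import *
mid=np.array([625.9,214.1,139.3]); X=np.array([.848,.174,.5]); N=np.array([-.49,-.101,.866]); Y=np.cross(N,X)
s=sensors.sense(); M=q2R(s['ee_rot']); t=np.array(s['eef_pos'])
d=t-(mid-16*N); print('tcp in head',d@X,d@Y,d@N,'tool y.head',(M[:,1]@X).round(3),(M[:,1]@N).round(3),'tool z.X',(M[:,2]@X).round(3),s['force'])
face()
```

```text
tcp in head -1.986789412455522 1.5079784742782862 20.51275822856384 tool y.head 0.003 0.003 tool z.X -0.007 [-0.70641474  0.00740068 -0.65840605]
wrist 26028 n [-0.498 -0.088  0.862] tilt 30.4 n-az 10.1 x axis [0.844 0.18  0.506] az 12.1 size [109.1  86.2] mid [613.4 211.5 131.8]
```

Emit:
{"method": "play_rows", "body": {
  "deltas": [
    [0.15,0.01,-0.2,0,0,0,1],
    [0.14,0.01,-0.2,0,0,0,1],
    [0,0,0,0,0,0,1],
    [0,0,0,0,0,0,-1],
    [0,0,0,0,0,0,-1],
    [0,0,0,0,0,0,-1],
    [0,0,0,0,0,0,-1],
    [0,0,0,0,0,0,-1]
  ],
  "squeeze": 40
}}

```text
time_s: 3.13
eef_pos: [634.3, 215.5, 131.9]
ee_rot: [0.258, -0.096, 0.961, 0.028]
force: [-3.6, 4.0, 3.5]
grip_width: 0.692
```

Emit:
{"method": "play_rows", "body": {
  "deltas": [
    [0,0,0,0,0,0,-1],
    [0,0,0,0,0,0,-1],
    [0,0,0,0,0,0,-1],
    [0,0,0,0,0,0,-1]
  ]
}}

```text
time_s: 3.47
eef_pos: [634.2, 215.5, 131.9]
ee_rot: [0.258, -0.096, 0.961, 0.028]
force: [-2.1, 4.3, 2.8]
grip_width: 0.696
```

```bash
cat > st.py <<'E'
from look import *
mid=np.array([625.9,214.1,139.3]); X=np.array([.848,.174,.5]); N=np.array([-.49,-.101,.866]); Y=np.cross(N,X)
def st():
    s=sensors.sense(); M=q2R(s['ee_rot']); t=np.array(s['eef_pos']); f=np.array(s['force'])
    d=t-(mid-16*N); print('tcp in head',np.round([d@X,d@Y,d@N],1),'F head',np.round([f@X,f@Y,f@N],1),'grip mm',85*s['grip_width'],'tau',np.round(s['wrist_torque'],2))
E
python3 - <<'E'
from st import *
st(); c=cam('wrist'); save('w2.png',c['pixels'],1.5)
E
```

```text
tcp in head [ 3.6 -0.3  5.4] F head [0.4 4.6 3. ] grip mm 59.19993908849792 tau [0.66 0.5  0.37]
```

View pics/w2.png

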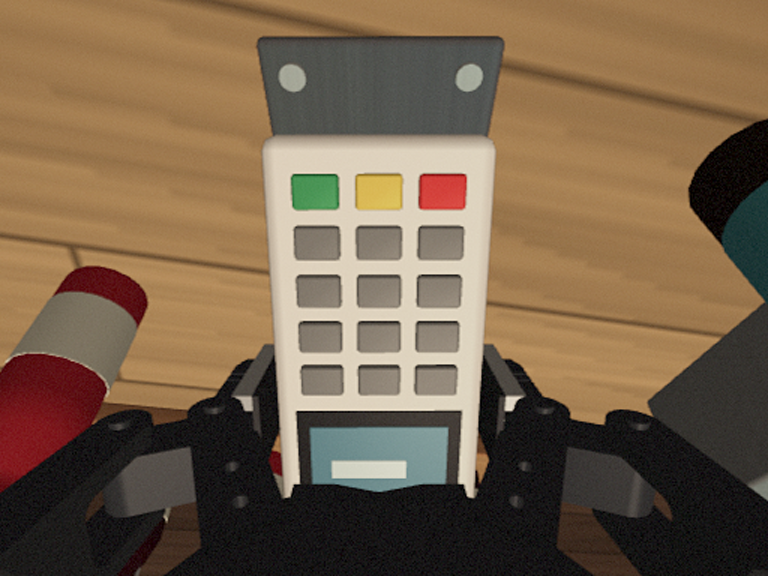

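The wrist view shows the reader gripped squarely across its width, pads on both sides at (260,400) and (500,400). Now I slide it up the slope in small steps, watching the force.

Emit:
{"method": "play_rows", "body": {
  "deltas": [
    [0.053,0.011,0.031,0,0,0,-1],
    [0.053,0.011,0.031,0,0,0,-1],
    [0.053,0.011,0.031,0,0,0,-1],
    [0.053,0.011,0.031,0,0,0,-1],
    [0.053,0.011,0.031,0,0,0,-1],
    [0.053,0.011,0.031,0,0,0,-1],
    [0,0,0,0,0,0,-1]
  ]
}}

```text
time_s: 4.1
eef_pos: [643.8, 217.5, 137.4]
ee_rot: [0.254, -0.097, 0.962, 0.028]
force: [-25.8, -4.3, 10.5]
grip_width: 0.692
```

```bash
cat > key.py <<'E'
from st import *
# reader mid in head frame from wrist camera: face points not black/finger, key end edge
def key(n='wrist'):
    c=cam(n); P=cloud(c); D=P-(mid-16*N); h=np.stack([D@X,D@Y,D@N],-1); C=c['pixels'].astype(int)
    m=(c['z_map']>0)&(abs(h[...,1])<27)&(h[...,2]>24)&(h[...,2]<75)&(C.min(-1)>110)&(h[...,0]<20)&(h[...,0]>-90)
    x=h[...,0][m]; print('key end x',np.percentile(x,.5).round(1),'-> mid x',(np.percentile(x,.5)+70).round(1),'face z',np.median(h[...,2][m&(h[...,0]<-20)]).round(1),'mid z',(np.median(h[...,2][m])-16).round(1), 'y',np.median(h[...,1][m]).round(1))
    return c
E
python3 - <<'E'
from key import *
st(); key()
E
```

```text
tcp in head [14.8 -0.3  5.2] F head [-17.3   1.   22.2] grip mm 58.78278362868125 tau [-0.38  2.96  0.17]
key end x -58.1 -> mid x 11.9 face z 31.5 mid z 15.6 y 1.7
```

Emit:
{"method": "play_rows", "body": {
  "deltas": [
    [0.043,0.009,0.031,0,0,0,-1],
    [0.043,0.009,0.031,0,0,0,-1],
    [0.043,0.009,0.031,0,0,0,-1],
    [0.043,0.009,0.031,0,0,0,-1],
    [0,0,0,0,0,0,-1]
  ]
}}

```text
time_s: 4.57
eef_pos: [653.6, 218.8, 143.2]
ee_rot: [0.257, -0.096, 0.961, 0.028]
force: [-5.1, 0.3, 0.8]
grip_width: 0.691
```

Run:
```python
from key import *
st(); key()
```

```text
tcp in head [26.3 -1.   5.3] F head [-3.9  1.3  3.1] grip mm 58.69609978536842 tau [0.11 1.08 0.18]
key end x -46.8 -> mid x 23.2 face z 31.4 mid z 15.7 y 1.5
```

It overshot slightly (about 22.5 mm), so I back off by about 3.5 mm.

Emit:
{"method": "play_rows", "body": {
  "deltas": [
    [-0.04,-0.008,-0.024,0,0,0,-1],
    [-0.04,-0.008,-0.024,0,0,0,-1],
    [0,0,0,0,0,0,-1],
    [0,0,0,0,0,0,-1]
  ]
}}

```text
time_s: 4.95
eef_pos: [651.1, 218.2, 141.8]
ee_rot: [0.258, -0.096, 0.961, 0.028]
force: [-0.2, 3.2, 0.3]
grip_width: 0.694
```

Run:
```python
from key import *
st(); key()
```

```text
tcp in head [23.4 -1.   5.4] F head [0.5 3.1 0. ] grip mm 59.0322093627174 tau [0.51 0.39 0.23]
key end x -49.7 -> mid x 20.3 face z 31.5 mid z 15.7 y 1.4
```

About 19.5–20 mm with almost no force. I lift along the plate normal.

Emit:
{"method": "play_rows", "body": {
  "deltas": [
    [-0.025,-0.005,0.043,0,0,0,-1],
    [-0.025,-0.005,0.043,0,0,0,-1],
    [-0.049,-0.01,0.087,0,0,0,-1],
    [-0.049,-0.01,0.087,0,0,0,-1],
    [-0.049,-0.01,0.087,0,0,0,-1],
    [0,0,0,0,0,0,-1]
  ]
}}

```text
time_s: 5.5
eef_pos: [643.1, 216.1, 156.3]
ee_rot: [0.258, -0.096, 0.961, 0.028]
force: [0.9, 0.1, -3.3]
grip_width: 0.695
```

Run:
```python
from key import *
st(); key()
```

```text
tcp in head [23.5 -1.5 22.1] F head [-0.9 -0.1 -3.3] grip mm 59.06907007471858 tau [-0.1   0.53 -0.03]
key end x -49.7 -> mid x 20.3 face z 47.9 mid z 32.3 y 1.5
```

Free of the studs, with about 3.3 N hanging on the wrist. I rise further, then transit while levelling.

Emit:
{"method": "play_rows", "body": {
  "deltas": [
    [-0.1,-0.02,0.18,0,0,0,-1],
    [-0.184,-0.038,0.325,0,0,0,-1],
    [-0.184,-0.038,0.325,0,0,0,-1],
    [-0.184,-0.038,0.325,0,0,0,-1],
    [-0.184,-0.038,0.325,0,0,0,-1],
    [-0.184,-0.038,0.325,0,0,0,-1],
    [-0.184,-0.038,0.325,0,0,0,-1],
    [-0.1,-0.02,0.18,0,0,0,-1]
  ]
}}

```text
time_s: 6.22
eef_pos: [590.5, 205.6, 249.8]
ee_rot: [0.259, -0.096, 0.961, 0.028]
force: [0.1, -0.2, -4.2]
grip_width: 0.692
```

Emit:
{"method": "play_rows", "body": {
  "deltas": [
    [0.03,-0.2,0,-0.06,0.31,0,-1],
    [0.03,-0.45,0,-0.126,0.612,0,-1],
    [0.03,-0.62,0,-0.126,0.612,0,-1],
    [0.03,-0.62,0,-0.126,0.612,0,-1],
    [0.03,-0.62,0,-0.126,0.612,0,-1],
    [0.03,-0.62,0,-0.126,0.612,0,-1],
    [0.03,-0.62,0,-0.126,0.612,0,-1],
    [0.03,-0.62,0,-0.126,0.612,0,-1]
  ]
}}

```text
time_s: 6.88
eef_pos: [600.5, 29.5, 248.0]
ee_rot: [0.015, -0.099, 0.995, 0.003]
force: [1.4, 0.3, -3.8]
grip_width: 0.696
```

Emit:
{"method": "play_rows", "body": {
  "deltas": [
    [0.03,-0.62,0,-0.066,0.306,0,-1],
    [0.03,-0.62,0,0,0,0,-1],
    [0.03,-0.62,0,0,0,0,-1],
    [0.03,-0.62,0,0,0,0,-1],
    [0.03,-0.62,0,0,0,0,-1],
    [0.03,-0.62,0,0,0,0,-1],
    [0.03,-0.62,0,0,0,0,-1],
    [0.03,-0.4,0,0,0,0,-1]
  ]
}}

```text
time_s: 7.55
eef_pos: [610.0, -161.1, 247.5]
ee_rot: [0.0, -0.098, 0.995, 0.001]
force: [1.3, 0.1, -4.5]
grip_width: 0.694
```

Emit:
{"method": "play_rows", "body": {
  "deltas": [
    [0,-0.2,0,0,0,0,-1],
    [0,0,0,0,0,0,-1],
    [0,0,0,0,0,0,-1]
  ]
}}

```text
time_s: 7.8
eef_pos: [610.2, -165.9, 247.6]
ee_rot: [0.0, -0.099, 0.995, 0.001]
force: [0.1, 0.1, -3.5]
grip_width: 0.694
```

Run:
```python
from look import *
s=sensors.sense(); M=q2R(s['ee_rot']); t=np.array(s['eef_pos']); print(t.round(1),M.round(3).tolist(),s['force'],s['grip_width'])
c=cam('wrist'); P=cloud(c); C=c['pixels'].astype(int)
d=(P-t)@M  # tool frame
m=(c['z_map']>0)&(abs(d[...,1])<26)&(d[...,2]>-50)&(d[...,2]<10)&(C.min(-1)>110)&(abs(d[...,0])<80)
Q=P[m]; n=np.linalg.svd(Q-Q.mean(0),full_matrices=False)[2][2]; n*=np.sign(n[2]); print(m.sum(),'face n',n.round(3),'tilt deg',np.degrees(np.arccos(n[2])),'face z',Q[:,2].mean())
save('w3.png',c['pixels'],1.5)
```

```text
[ 610.2 -165.9  247.6] [[-0.98, -0.197, 0.0], [-0.197, 0.98, 0.002], [-0.001, 0.002, -1.0]] [ 0.11189055  0.09076234 -3.45105826] 0.694180843821809
20030 face n [-0.014  0.004  1.   ] tilt deg 0.831393097768095 face z 273.8230309320119
```

View pics/w3.png

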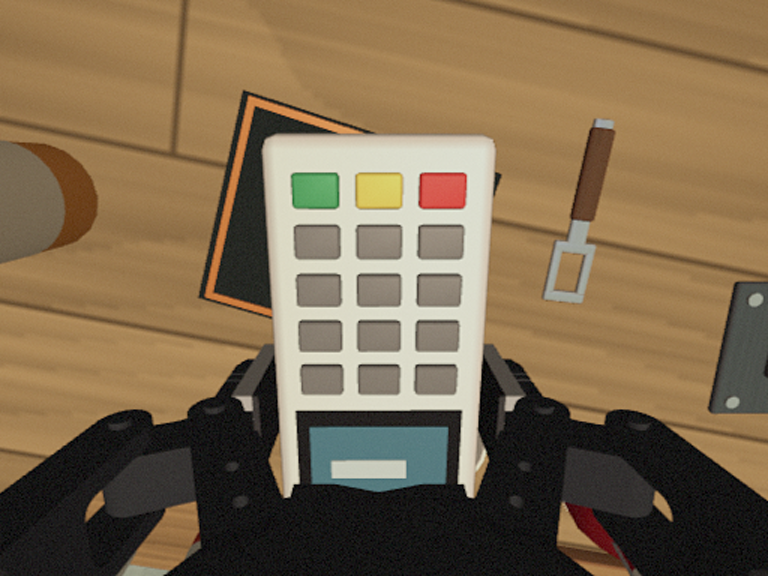

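The wrist view shows the reader still held square and level (0.8° tilt), the mat beneath at (250,200), the juice bottle well off to the left. I centre it and lower.

Emit:
{"method": "play_rows", "body": {
  "deltas": [
    [0.01,-0.1,-0.4,0,0,0,-1],
    [0.01,-0.1,-0.7,0,0,0,-1],
    [0.01,-0.1,-0.8,0,0,0,-1],
    [0.01,-0.1,-0.8,0,0,0,-1],
    [0.01,-0.1,-0.8,0,0,0,-1],
    [0.01,-0.1,-0.8,0,0,0,-1],
    [0.01,-0.08,-0.6,0,0,0,-1],
    [0,0,-0.3,0,0,0,-1]
  ]
}}

```text
time_s: 8.52
eef_pos: [611.8, -192.3, 36.4]
ee_rot: [-0.002, -0.099, 0.995, 0.002]
force: [-1.0, 0.5, -3.7]
grip_width: 0.697
```

Emit:
{"method": "play_rows", "body": {
  "deltas": [
    [0,0,0,0,0,0,-1],
    [0,0,0,0,0,0,-1]
  ]
}}

```text
time_s: 8.68
eef_pos: [613.5, -193.2, 40.7]
ee_rot: [0.001, -0.099, 0.995, 0.001]
force: [0.7, 0.9, -2.6]
grip_width: 0.692
```

Emit:
{"method": "play_rows", "body": {
  "deltas": [
    [0,0,-0.2,0,0,0,-1],
    [0,0,-0.2,0,0,0,-1],
    [0,0,-0.15,0,0,0,-1],
    [0,0,-0.1,0,0,0,-1],
    [0,0,0,0,0,0,-1],
    [0,0,0,0,0,0,-1]
  ]
}}

```text
time_s: 9.18
eef_pos: [612.9, -193.9, 13.6]
ee_rot: [0.0, -0.099, 0.995, 0.001]
force: [-0.5, -0.3, -3.5]
grip_width: 0.693
```

Emit:
{"method": "play_rows", "body": {
  "deltas": [
    [0,0,-0.03,0,0,0,-1],
    [0,0,-0.03,0,0,0,-1],
    [0,0,-0.03,0,0,0,-1],
    [0,0,0,0,0,0,-1]
  ]
}}

```text
time_s: 9.52
eef_pos: [613.1, -194.0, 10.5]
ee_rot: [0.0, -0.099, 0.995, 0.001]
force: [-0.3, 1.3, -1.5]
grip_width: 0.694
```

Emit:
{"method": "play_rows", "body": {
  "deltas": [
    [0,0,-0.02,0,0,0,-1],
    [0,0,-0.01,0,0,0,-1],
    [0,0,0,0,0,0,-1]
  ]
}}

```text
time_s: 9.77
eef_pos: [613.1, -194.0, 10.3]
ee_rot: [0.0, -0.099, 0.995, 0.001]
force: [-3.3, 0.1, 7.9]
grip_width: 0.695
```

Contact is made: the force has swung from −3.5 N to +8 N. I open slowly, then rise straight up.

Emit:
{"method": "play_rows", "body": {
  "deltas": [
    [0,0,0,0,0,0,0.5],
    [0,0,0,0,0,0,0.7],
    [0,0,0,0,0,0,1],
    [0,0,0,0,0,0,1],
    [0,0,0,0,0,0,1],
    [0,0,0,0,0,0,1]
  ]
}}

```text
time_s: 10.27
eef_pos: [612.9, -193.9, 8.8]
ee_rot: [0.0, -0.099, 0.995, 0.001]
force: [0.2, 0.1, 0.0]
grip_width: 1.001
```

Emit:
{"method": "play_rows", "body": {
  "deltas": [
    [0,0,0.15,0,0,0,1],
    [0,0,0.3,0,0,0,1],
    [0,0,0.6,0,0,0,1],
    [0,0,0.8,0,0,0,1],
    [0,0,0.8,0,0,0,1],
    [0,0,0.8,0,0,0,1],
    [0,0,0.5,0,0,0,1],
    [0,0,0,0,0,0,1]
  ]
}}

```text
time_s: 10.93
eef_pos: [614.6, -194.7, 173.6]
ee_rot: [0.004, -0.099, 0.995, -0.002]
force: [2.1, 0.1, 0.0]
grip_width: 1.005
```

Run:
```python
from look import *
s=sensors.sense(); print(s['time_s'],s['eef_pos'],s['force'],s['grip_width'])
face(seed=(610,-194,36),zmin=25)
c=cam('side'); save('s2.png',c['pixels'],1.5)
```

```text
10.9333 [ 614.61388968 -194.69345901  173.56128812] [2.08649268e+00 5.48826340e-02 2.57873185e-04] 1.004935549598808
wrist 8523 n [-0.002  0.002  1.   ] tilt 0.2 n-az -46.5 x axis [0.98  0.197 0.002] az 11.3 size [137.6  59.4] mid [ 609.1 -196.    20.7]
```

View pics/s2.png

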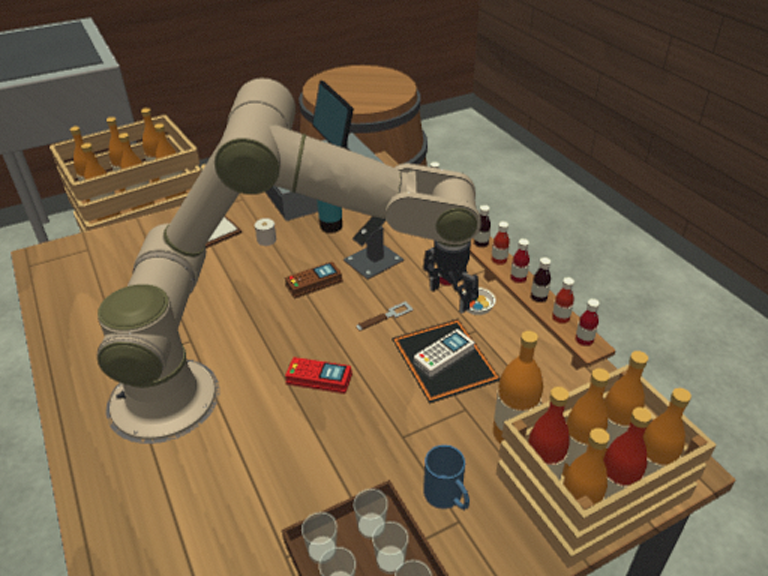

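The side view shows the reader lying face up in the mat's middle at (445,350), the gripper clear above it, the stand empty and the other objects where they were. I hand in.

Emit:
{"method": "play_rows", "body": {
  "deltas": [
    [0,0,0,0,0,0,1],
    [0,0,0,0,0,0,1],
    [0,0,0,0,0,0,1]
  ]
}}

```text
time_s: 11.28
eef_pos: [612.6, -193.7, 165.8]
ee_rot: [-0.001, -0.099, 0.995, 0.001]
force: [-0.4, -0.1, -0.6]
grip_width: 1.003
```

```bash
python3 -c "
from rig import order
print(order.finish_job())"
```

```text
the job is handed in; nothing more can be done
None
```

The card reader is off its stand and lying face up on the mat. I handed the job in at 11.3 s, and no verdict came back.

I gripped the white reader across its width and slid it up the slope. It overshot to about 22.5 mm, so I backed it off to about 20 mm before lifting it along the plate normal. I then levelled it, carried it over, lowered it until it touched the mat and let go.

**Last checks:**
- **Placing:** the wrist camera put the reader's centre at (609, −196, 20.7) mm, against a measured mat centre of (610, −194). That is about 17 mm above the mat top, with a tilt of 0.2°.
- **Robot clear:** the open gripper stood about 130 mm above the reader with nearly no force on it.
- **Bystanders:** in the last side view the other things looked unmoved. I judged this by eye, and the arm partly hid the syrup and beer bottles and the cap dish.

One automatic fit of the reader just before the grasp disagreed because it took in the fingers, so I ignored it. No other check failed or disagreed.

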